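# Free the child-safety hook and open the drop-front cupboard

### The job

The small countertop cupboard's drop-front door hangs ajar on its red child-safety hook. Press the sprung hook down through the gap behind the door's top edge, and while it is down draw the door toward you so that the hook comes free of the catch; then lower the door until it is fully open and let go. Leave the cupboard's contents and the things beside it where they stand.

Things in the scene. Friction and masses are not known exactly. Their poses are not given: they have to be found in the camera images.
- cupboard: fixed wooden countertop cupboard, 240 mm wide (its y), 120 mm deep (its x), 170 mm high; origin on the counter under the middle of its front face. Its x axis points from front to back (the front faces the robot), z up. It fills x 0..0.12 m, y -0.12..0.12 m. Under the front edge of its top hangs the steel catch: x 0..0.012 m, y -0.03..0.03, lower edge 146 mm above the counter.
- door (a joint): angle of the cream drop-front door about the level hinge at its foot: 0 shut (upright), 1.571 fully open (level, inner face up); its top swings to the cupboard's -x. Starts ajar at 0.37 to 0.395; with the hook up it stops at about 0.415; past about 0.65 the hook is out of the catch and the door moves freely. The stiff hinge holds it at any angle; about 1 to 5 N at the top edge moves it.
- hook (a joint): how far the red hook is pressed down, m: 0 up (sprung), 0.016 at its stop; from 0.007 on its barb is clear under the catch. Pressing takes about 5 N at first, 8 N at the stop; it springs up again when let go. The hook is carried by the door, slides in it and tilts with it; with the door level it stands up about 60 mm from the door's inner face, near the middle of the upper edge.
- hook_pad (a point): on top of the red hook, mid of its ribbed pressing area and of the door's width, 20 mm behind the door's inner face; about 143 mm above the counter at the start, 27 mm below the cupboard's top. The hook is a nearly level bar 36 mm wide (y), 8 mm thick, that runs from the door's inner face 64 mm back into the cupboard, with an upward barb 10 mm high at its inner end behind the catch.
- door_hinge (a point): middle of the door's hinge line, at the front of the cupboard, 45 mm above the counter, on the inner face's lower edge. The door is 236 mm wide, 120 mm high, 12 mm thick; its inner face is flat but for the hook.
- door_edge (a point): middle of the door's upper inner edge, 120 mm from the hinge line. With the door ajar the open gap between inner face and cupboard front is 43 to 47 mm wide here and 38 to 41 mm at the hook, over the whole width. A brass bar pull stands 33 mm off the outer face.
- tea_tin: purple tea tin with wooden lid, 58x58x75 mm, loose, standing inside the cupboard; origin under its centre
- sugar_pot: cream stoneware pot, 87 mm across, 116 mm high, loose, standing beside the cupboard; origin under its centre
- salt_shaker: glass salt shaker, 44 mm across, 90 mm high, loose, standing beside the cupboard; origin under its centre
- timer: black and white kitchen timer, 58 mm across, 40 mm high, loose, standing on the counter to the side of the door; origin under its centre

How it is judged:
By the outcome, as a careful person would: the job done as asked, in the order asked, and still so for the second after the job is handed in, with the robot touching nothing.
It also fails if it takes over 40 s, if anything falls off the work surface, if the arm or the gripper's body presses on something with over 40 N, if the wrist force passes 120 N, or if a joint passes its speed limit or range.

### The arm

A 7-joint arm with a two-finger parallel gripper is mounted at the origin on a cart in front of the work surface, level with it; the furniture and walls round the work are solid. World frame = base frame: x ahead of the robot, y to its left, z up, the work surface at z = 0. Lengths are in m, angles in rad, forces in N, time in s.
With the tool pointing down it reaches from about 0.425 to 0.925 m from the base axis. Payload 6.8 kg.
Tool frame: the origin (TCP) lies on the front face of the gripper's body, between the roots of the fingers; the fingertips stand 73 mm ahead of it and the grasp point (between the pads) lies 54 mm ahead of it (r.tips_ahead is the distance from the TCP to the fingertips, in m); z points along the fingers, y is the line along which they close (so a half turn about z gives the same grasp; the last joint's range is limited). The gripper opens to 85 mm and grips with 20 to 120 N. Pads are 22 mm wide; open, the fingers measure 114 mm over their backs; the gripper's body (76 mm by 85 mm) begins 54 mm behind the grasp point. The pads swing forward as they close: fully open they stand 13 mm farther back than shut.
Start: joints at [1.239, 0.477, 0.022, 1.555, -0.011, 1.109, -0.083], TCP at [0.15, -0.658, 0.304] pointing down, gripper open.
Joint ranges: [-2.96, 2.96], [-0.34, 2.1], [-1.41, 1.46], [0.24, 2.44], [-1.37, 4.51], [0.17, 1.92], [-2.96, 2.96]. Speed limits (rad/s): [2.39, 2.39, 3.14, 3.14, 3.14, 3.14, 3.14].

### API

Orientations are given as a rotation vector (axis times angle).
In Python, from station import r gives the robot as it stands.
- The arm moves only by the shell command python3 -m inch 'ROWS'. ROWS is JSON, one flat list of numbers, 5 for each row, row after row: the opening, from 0 (shut) to 1 (fully open), then the shift along the world's x, y, z each as a share of 120 mm, from -1 to 1, then the turn about the world's z as a share of pi/4 rad, from -1 to 1. In form: [claw, tx, ty, tz, turn, claw, tx, ty, tz, turn, ...]. A call has exactly 10 rows; each row is the pose to reach, as a shift and turn from the pose commanded when the call began; what a row does not reach only later rows make up. A row lasts 1/10 s, in which the tool goes at most 50 mm and 8.59 degrees, less where a joint would pass 70% of its speed; a pose out of reach is approached as far as the arm can. A call with a number of a shift or a turn outside -1 to 1 is refused whole. A call with a gripper value outside its range is refused whole. The fingers move at their own pace and stop on an object; the grip force is fixed at half the most. Time passes only in rows, so rows that repeat a pose let the fingers close, or fill a call up. It gives the time, the measured TCP pose, the force, the opening and the grip force at its end, in the units of the state.
- r.get_state(): the state, without advancing time (a new reading comes with each control period).
- r.camera(name): name is "scene" or "top" or "wrist"; returns a dict with "img" (420x560x3 uint8, red, green, blue), "depth" (420x560 float32, m along the optical axis (not along the pixel's ray), 0 where there is no reading), "K" (3x3 intrinsics, pixels), "T" (4x4, takes a point from camera to world coordinates). Camera axes: x right, y down, z forward; pixel columns grow to the right and rows downward; lengths in m; the calibration is good to about 2 mm. The wrist camera is an equidistant fisheye: a pixel r from the principal point sees the ray r / f radians off the axis. A picture is of the moment at which its call begins.
- r.close_job(): hands the job in; it is judged then, once.
Trained networks look in a picture, given as the dict that the camera call returned (one of the last four; its "shot" number tells which), for a name from the list of things; names that differ only in an ending like _2 or _b are one class to them, and where a whole thing is asked for, a point or a joint stands for the part that bears it (a point fixed in the world has none). Each returns a list of dicts, best first, with "p" (0 to 1); they miss things now and then, are a little off and sometimes report something else, mostly with a low value. They report only what shows in the picture. A call takes as long as a camera call.
- r.spot_in(thing, picture): "point" ([x, y, z] in m, in world coordinates, good to about 4 mm: the middle of the surface that is visible of it).
- r.silhouettes(thing, picture): "mask" (420x560 bool, what is visible of it).
The state is a dict: "time": time; "joints": joint angles; "qvel": joint speeds; "joint_torque": joint torques, N m; "position": TCP position; "tool_rot": TCP orientation; "ft_force": force on the tool from outside, world axes, zero at the start; "ft_torque": the same for the moment, N m; "gripper_width": opening from 0.0 (shut) to 1.0 (fully open); "gripper_force": force on a finger pad.
Only numpy, scipy, OpenCV 4.12 (cv2) and the standard library are available. Lean on these libraries where they do the work, as an engineer would, in place of code of your own. Each camera call takes 0.05 s, during which the arm holds its last target. There are 200 camera calls.

## Working session

There is one attempt and no reset: what is moved stays moved. The work goes in short steps, Python scripts to look and compute and a shell command to move; the robot and the scene stay as the last step left them, time stands still between calls to the robot, and variables do not carry over. Pictures are saved under pics/ and viewed, at most 10 in all, crops included, and the job is handed in when it is done.

```bash
mkdir -p pics; cat > h.py <<'E'
import numpy as np, cv2
from station import r
def pts(c,m):
    v,u=np.nonzero(m&(c["depth"]>0)); d=c["depth"][v,u]; K=c["K"]
    p=np.c_[(u-K[0,2])/K[0,0]*d,(v-K[1,2])/K[1,1]*d,d]
    return p@c["T"][:3,:3].T+c["T"][:3,3]
E
python3 - <<'E'
from h import *
np.set_printoptions(precision=4,suppress=True)
s=r.get_state();print(s["position"],s["tool_rot"],s["time"])
ims=[]
for n in("scene","top"):
    c=r.camera(n);ims.append(c["img"]);print(n,c["T"][:3,3],c["T"][:3,2])
    for t in("hook_pad","door_hinge","door_edge","cupboard","tea_tin","sugar_pot","salt_shaker","timer","hook","door"):
        try:
            a=r.spot_in(t,c);print(t,[(np.round(q["point"],4),round(q["p"],2)) for q in a[:2]])
            if t in("cupboard","hook","door","timer","sugar_pot","salt_shaker"):
                b=r.silhouettes(t,c)
                if b:
                    P=pts(c,b[0]["mask"]);print('   mask',len(P),np.percentile(P,[2,50,98],axis=0).round(3).tolist())
        except Exception as e: print(t,e)
    cv2.imwrite(f"pics/{n}0.png",c["img"][:,:,::-1])
E
```

```text
[ 0.1497 -0.6577  0.3029] [-3.1201 -0.3506  0.0006] 0.0
scene [-0.2043  0.0223  1.2365] [ 0.5428 -0.0289 -0.8394]
hook_pad [(array([ 0.5035, -0.0471,  0.1445]), 0.57)]
door_hinge [(array([ 0.4825, -0.0511,  0.1422]), 0.83), (array([ 0.4526, -0.2644,  0.0304]), 0.7)]
door_edge [(array([ 0.4731, -0.0524,  0.1411]), 0.96)]
cupboard [(array([ 0.5508, -0.0429,  0.1701]), 0.63)]
   mask 6324 [[0.457, -0.16, 0.045], [0.554, -0.043, 0.167], [0.641, 0.074, 0.174]]
tea_tin [(array([ 0.5635, -0.0077,  0.0652]), 0.41)]
sugar_pot [(array([0.4906, 0.1512, 0.0884]), 0.83)]
   mask 959 [[0.467, 0.117, 0.02], [0.49, 0.153, 0.085], [0.536, 0.193, 0.115]]
salt_shaker [(array([ 0.5487, -0.2588,  0.0559]), 0.75)]
   mask 342 [[0.538, -0.294, 0.0], [0.547, -0.26, 0.053], [0.578, -0.243, 0.091]]
timer [(array([ 0.4501, -0.2653,  0.0277]), 0.88)]
   mask 388 [[0.435, -0.296, -0.001], [0.456, -0.264, 0.028], [0.503, -0.239, 0.041]]
hook [(array([ 0.5058, -0.0517,  0.1417]), 0.48)]
   mask 172 [[0.484, -0.067, 0.139], [0.504, -0.049, 0.144], [0.523, -0.033, 0.148]]
door [(array([ 0.4815, -0.052 ,  0.1416]), 0
[... 439 characters left out ...]
5036, 0.1524, 0.0911]), 0.86), (array([ 0.4851, -0.0478,  0.1435]), 0.27)]
   mask 995 [[0.468, 0.117, 0.041], [0.502, 0.152, 0.09], [0.542, 0.191, 0.116]]
salt_shaker [(array([ 0.5497, -0.2496,  0.0779]), 0.6)]
   mask 304 [[0.539, -0.278, 0.003], [0.551, -0.255, 0.075], [0.571, -0.242, 0.092]]
timer [(array([ 0.4615, -0.2601,  0.0279]), 0.86)]
   mask 411 [[0.437, -0.287, 0.004], [0.46, -0.26, 0.03], [0.487, -0.238, 0.042]]
hook [(array([ 0.4947, -0.0518,  0.1441]), 0.76)]
   mask 230 [[0.484, -0.065, 0.139], [0.502, -0.048, 0.144], [0.519, -0.032, 0.148]]
door [(array([ 0.4858, -0.0489,  0.1431]), 0.84)]
   mask 1980 [[0.452, -0.159, -0.001], [0.485, -0.051, 0.136], [0.524, 0.057, 0.158]]
```

View pics/top0.png

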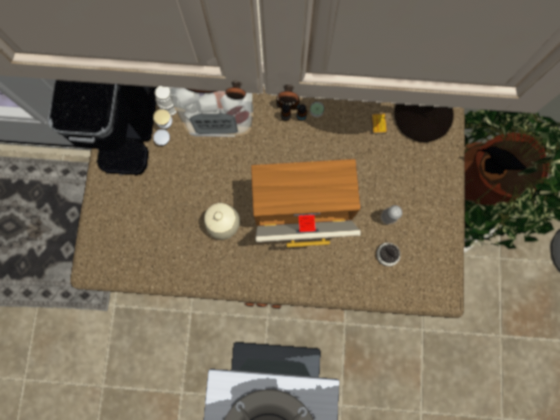

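```bash
python3 - <<'E'
from h import *
np.set_printoptions(precision=4,suppress=True)
for n in("scene","top"):
    c=r.camera(n); P=pts(c,np.ones((420,560),bool))
    Q=P[(P[:,2]>.16)&(P[:,2]<.18)&(P[:,0]>.44)&(P[:,0]<.75)&(P[:,1]>-.2)&(P[:,1]<.11)]
    print(n,"top rect",cv2.minAreaRect((Q[:,:2]*1000).astype(np.float32)),np.median(Q[:,2]))
    H=pts(c,r.silhouettes("hook",c)[0]["mask"]); print(H.min(0),H.max(0))
    # slice by y: front edge of top, door top x per y
    for y in(-.14,-.1,-.08,-.02,.0,.04):
        A=P[(abs(P[:,1]-y)<.004)&(P[:,0]>.42)&(P[:,0]<.66)]
        T=A[A[:,2]>.163];D=A[(A[:,2]>.13)&(A[:,2]<.163)&(A[:,0]<.51)]
        print(y,"top x",T[:,0].min().round(4),T[:,0].max().round(4),"door",D[:,0].min().round(4),D[:,0].max().round(4),D[:,2].max().round(4)) if len(T) and len(D) else print(y,len(T),len(D))
E
```

```text
scene top rect ((554.4757690429688, -43.500640869140625), (174.98043823242188, 239.98342895507812), 7.8783159255981445) 0.17013971470933364
[ 0.4829 -0.068   0.1381] [ 0.5247 -0.0325  0.1504]
-0.14 top x 0.5339 0.6599 door 0.4756 0.4888 0.1578
-0.1 top x 0.5248 0.6599 door 0.4581 0.483 0.1594
-0.08 top x 0.5222 0.6599 door 0.4542 0.4843 0.157
-0.02 top x 0.5168 0.6595 door 0.4465 0.4731 0.1576
0.0 top x 0.5125 0.6564 door 0.4578 0.469 0.1567
0.04 top x 0.5065 0.6578 door 0.4526 0.5098 0.1603
top top rect ((556.9547729492188, -42.137420654296875), (166.1471710205078, 240.13803100585938), 7.749852180480957) 0.17047983407009348
[ 0.4807 -0.0742  0.048 ] [ 0.5372 -0.0293  0.1511]
-0.14 top x 0.5329 0.66 door 0.4781 0.498 0.1572
-0.1 top x 0.5264 0.6595 door 0.46 0.4922 0.1602
-0.08 top x 0.5249 0.66 door 0.4557 0.491 0.1572
-0.02 top x 0.5156 0.66 door 0.4486 0.4819 0.1586
0.0 top x 0.5137 0.6513 door 0.4584 0.4774 0.1588
0.04 top x 0.5075 0.653 door 0.4526 0.5089 0.1618
```

The top view shows the cupboard turned about +8°. The red hook is at pixel (307,224), the gap lies between the cream door (row 235) and the cupboard front (row 218), the timer is at (389,254), the salt at (393,213) and the pot at (222,221). The cupboard origin comes out at about (0.520, -0.048). I'll shut the fingers, turn them to match and fly over.

```bash
python3 -m inch '[0,0.1,0.17,0,-0.02, 0,0.2,0.34,0,-0.04, 0,0.3,0.5,0,-0.06, 0,0.4,0.68,0,-0.08, 0,0.5,0.85,0,-0.11, 0,0.58,1,0,-0.11, 0,0.58,1,0,-0.11, 0,0.58,1,0,-0.11, 0,0.58,1,0,-0.11, 0,0.58,1,0,-0.11]'
python3 -m inch '[0,0.06,0.1,0,0, 0,0.12,0.2,0,0, 0,0.18,0.3,0,0, 0,0.24,0.4,0,0, 0,0.3,0.5,0,0, 0,0.36,0.6,0,0, 0,0.42,0.7,0,0, 0,0.48,0.8,0,0, 0,0.54,0.9,0,0, 0,0.58,1,0,0]'
python3 -m inch '[0,0.06,0.1,0,0, 0,0.12,0.2,0,0, 0,0.18,0.3,0,0, 0,0.24,0.4,0,0, 0,0.3,0.5,0,0, 0,0.36,0.6,0,0, 0,0.42,0.7,0,0, 0,0.48,0.8,0,0, 0,0.54,0.9,0,0, 0,0.58,1,0,0]'
python3 -m inch '[0,0.06,0.1,0,0, 0,0.12,0.2,0,0, 0,0.18,0.3,0,0, 0,0.24,0.4,0,0, 0,0.3,0.5,0,0, 0,0.36,0.6,0,0, 0,0.42,0.7,0,0, 0,0.48,0.8,0,0, 0,0.54,0.9,0,0, 0,0.58,1,0,0]'
python3 - <<'E'
from h import *
s=r.get_state();print(s["time"],s["position"],s["tool_rot"],s["ft_force"],s["gripper_width"],r.tips_ahead)
c=r.camera("wrist");cv2.imwrite("pics/w1.png",c["img"][:,:,::-1]);print(c["K"],c["T"])
E
```

```text
time: 2.9
position: [0.2186, -0.539, 0.3038]
tool_rot: [3.134, 0.213, -0.0]
ft_force: [-1.1, -0.5, -0.0]
gripper_width: -0.001
gripper_force: 0.0
time: 3.9
position: [0.2898, -0.4171, 0.3039]
tool_rot: [3.134, 0.216, 0.0]
ft_force: [-1.7, -0.2, 0.3]
gripper_width: -0.0
gripper_force: 0.0
time: 4.9
position: [0.3594, -0.2971, 0.3039]
tool_rot: [3.134, 0.216, 0.0]
ft_force: [0.5, -0.3, -0.0]
gripper_width: 0.003
gripper_force: 0.0
time: 5.9
position: [0.4286, -0.1771, 0.3039]
tool_rot: [3.134, 0.216, 0.0]
ft_force: [0.3, 0.5, -1.4]
gripper_width: -0.001
gripper_force: 0.0
5.9 [ 0.42861395 -0.17713637  0.3039261 ] [3.13411764e+00 2.15819365e-01 2.41079155e-04] [ 0.28844736  0.45613784 -1.35302107] -0.001347782727878124 0.0726
[[325.1922621    0.         279.62350908]
 [  0.         325.1922621  204.8836855 ]
 [  0.           0.           1.        ]] [[ 0.13676025 -0.94864351 -0.28525798  0.50117428]
 [-0.99060363 -0.13066429 -0.0403893  -0.16707765]
 [ 0.00104201  0.28810124 -0.95759939  0.37491617]
 [ 0.          0.          0.          1.        ]]
```

```bash
python3 -m inch '[0,0.06,0.1,0,0, 0,0.12,0.2,0,0, 0,0.18,0.3,0,0, 0,0.24,0.4,0,0, 0,0.3,0.5,0,0, 0,0.36,0.6,0,0, 0,0.42,0.7,0,0, 0,0.5,0.8,0,0, 0,0.56,0.9,0,0, 0,0.62,1,0,0]'
python3 -m inch '[0,0,0.06,0,0, 0,0,0.06,-0.1,0, 0,0,0.06,-0.2,0, 0,0,0.06,-0.3,0, 0,0,0.06,-0.4,0, 0,0,0.06,-0.48,0, 0,0,0.06,-0.48,0, 0,0,0.06,-0.48,0, 0,0,0.06,-0.48,0, 0,0,0.06,-0.48,0]'
python3 - <<'E'
from h import *
s=r.get_state();print(s["time"],s["position"],s["ft_force"])
c=r.camera("wrist");a=c["img"];b=r.camera("scene")
K,T=c["K"],c["T"]
def proj(p):
    q=T[:3,:3].T@(np.array(p)-T[:3,3]);ph=np.arctan2(np.hypot(*q[:2]),q[2]);d=q[:2]/np.hypot(*q[:2]);return K[0,0]*ph*d+K[:2,2]
o=np.array([.5204,-.0477]);X=np.array([.9905,.137]);Y=np.array([-.137,.9905])
f=a.copy()
for x,y,z,col in[(0,-.12,.17,(255,0,255)),(0,.12,.17,(255,0,255)),(0,0,.17,(255,0,255)),(-.045,-.118,.156,(0,0,255)),(-.045,.118,.156,(0,0,255)),(-.018,-.018,.143,(0,255,0)),(-.018,.018,.143,(0,255,0)),(-.018,0,.143,(0,255,0))]:
    u=proj([*(o+X*x+Y*y),z]);cv2.circle(f,tuple(int(round(v)) for v in u),2,col,-1)
u=proj([*s["position"][:2],s["position"][2]-r.tips_ahead]);cv2.circle(f,tuple(int(v) for v in u),3,(0,255,255),-1);print(u)
cv2.imwrite("pics/w2.png",f[:,:,::-1])
g=b["img"][120:330,180:440];cv2.imwrite("pics/s2.png",cv2.resize(g,None,fx=3,fy=2.8,interpolation=2)[:,:,::-1])
E
```

```text
time: 6.95
position: [0.5028, -0.0576, 0.3038]
tool_rot: [3.134, 0.215, -0.0]
ft_force: [0.2, -0.6, 0.2]
gripper_width: -0.002
gripper_force: 0.0
time: 7.95
position: [0.503, -0.051, 0.2469]
tool_rot: [3.134, 0.216, 0.002]
ft_force: [-0.4, 0.5, -0.9]
gripper_width: 0.001
gripper_force: 0.0
7.95 [ 0.5029547  -0.05095988  0.24685186] [-0.37436222  0.54417421 -0.85975157]
[279.31527087 263.38800656]
```

View pics/w2.png

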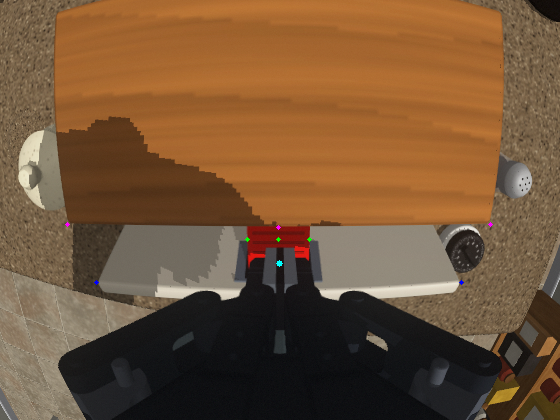

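View pics/s2.png

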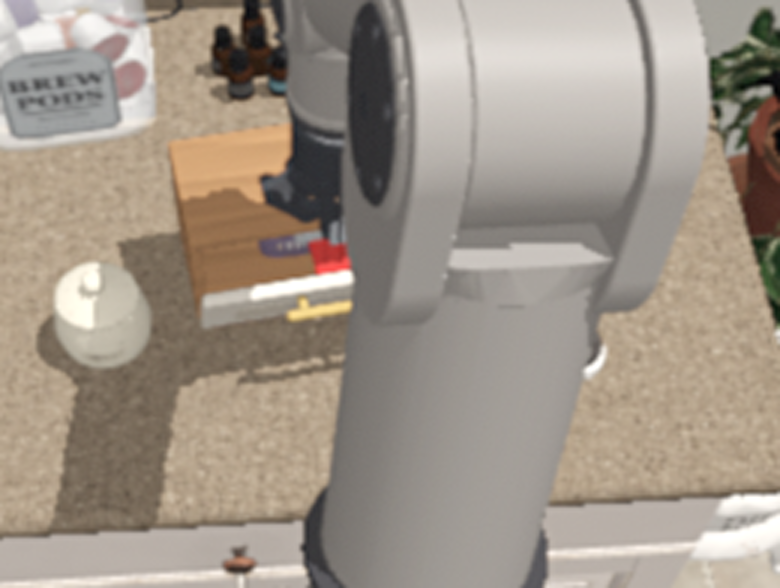

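The wrist view agrees with the model: the magenta dots are on the cupboard's front edge (row 225), the blue ones on the door edge (row 282), and the red hook spans 247–310. The fingertips at (279,263) are over the gap. Next I'll go down onto the hook.

```bash
python3 -m inch '[0,0,0,-0.06,0, 0,0,0,-0.12,0, 0,0,0,-0.16,0, 0,0,0,-0.2,0, 0,0,0,-0.2,0, 0,0,0,-0.2,0, 0,0,0,-0.2,0, 0,0,0,-0.2,0, 0,0,0,-0.2,0, 0,0,0,-0.2,0]'
python3 -m inch '[0,0,0,-0.02,0, 0,0,0,-0.04,0, 0,0,0,-0.06,0, 0,0,0,-0.08,0, 0,0,0,-0.08,0, 0,0,0,-0.08,0, 0,0,0,-0.08,0, 0,0,0,-0.08,0, 0,0,0,-0.08,0, 0,0,0,-0.08,0]'
```

```text
time: 9.05
position: [0.5027, -0.051, 0.2224]
tool_rot: [3.134, 0.216, 0.0]
ft_force: [-0.5, -0.2, 0.1]
gripper_width: -0.0
gripper_force: 0.0
time: 10.05
position: [0.5026, -0.051, 0.2129]
tool_rot: [3.134, 0.216, -0.0]
ft_force: [-1.7, 0.2, 6.3]
gripper_width: 0.003
gripper_force: 2.7
```

```bash
python3 -m inch '[0,0,0,-0.02,0, 0,0,0,-0.04,0, 0,0,0,-0.06,0, 0,0,0,-0.06,0, 0,0,0,-0.06,0, 0,0,0,-0.06,0, 0,0,0,-0.06,0, 0,0,0,-0.06,0, 0,0,0,-0.06,0, 0,0,0,-0.06,0]'
python3 - <<'E'
import numpy as np
p=.013
for t in(.385,.45,.5,.55,.6,.65,.7,.75,.8):
    s,c=np.sin(t),np.cos(t);u=.0976-p
    R=np.array([-u*s+.022*c*c,.045+u*c+.022*c*s]);tx=R[0]-.011
    w=np.array([.5204,-.0477])+tx*np.array([.9905,.137])
    # share shift from TCP (.5027,-.0511,.1330+.0726)
    print(t,R.round(4),((w[0]-.5026)/.12).round(3),((tx+.0181)*.137/.12).round(3),((R[1]-.1330)/.12).round(3))
E
```

```text
time: 11.05
position: [0.5024, -0.051, 0.2058]
tool_rot: [3.134, 0.215, -0.001]
ft_force: [-3.0, -0.3, 6.6]
gripper_width: -0.0
gripper_force: 3.4
0.385 [-0.0129  0.1311] -0.049 -0.007 -0.016
0.45 [-0.019   0.1298] -0.099 -0.014 -0.027
0.5 [-0.0236  0.1285] -0.137 -0.019 -0.038
0.55 [-0.0282  0.1269] -0.175 -0.024 -0.051
0.6 [-0.0328  0.1251] -0.213 -0.029 -0.066
0.65 [-0.0373  0.1229] -0.25 -0.034 -0.084
0.7 [-0.0416  0.1205] -0.286 -0.039 -0.104
0.75 [-0.0459  0.1179] -0.321 -0.044 -0.126
0.8 [-0.05    0.1149] -0.355 -0.049 -0.151
```

```bash
python3 -m inch '[0,-0.02,0,-0.01,0, 0,-0.05,-0.01,-0.016,0, 0,-0.07,-0.01,-0.02,0, 0,-0.1,-0.014,-0.027,0, 0,-0.12,-0.016,-0.032,0, 0,-0.137,-0.019,-0.038,0, 0,-0.155,-0.021,-0.045,0, 0,-0.175,-0.024,-0.051,0, 0,-0.175,-0.024,-0.051,0, 0,-0.175,-0.024,-0.051,0]'
python3 - <<'E'
from h import *
c=r.camera("wrist");cv2.imwrite("pics/w3.png",c["img"][:,:,::-1])
E
```

```text
time: 12.05
position: [0.4828, -0.0537, 0.2003]
tool_rot: [3.134, 0.216, 0.005]
ft_force: [0.2, -0.0, 5.7]
gripper_width: -0.001
gripper_force: 3.4
```

View pics/w3.png

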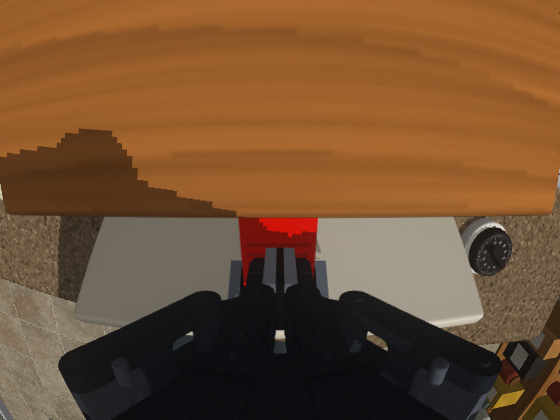

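```bash
python3 -m inch '[0,-0.01,0,-0.015,0, 0,-0.038,-0.005,-0.027,0, 0,-0.055,-0.008,-0.036,0, 0,-0.075,-0.01,-0.045,0, 0,-0.095,-0.013,-0.056,0, 0,-0.111,-0.015,-0.065,0, 0,-0.13,-0.018,-0.076,0, 0,-0.146,-0.02,-0.087,0, 0,-0.165,-0.023,-0.1,0, 0,-0.18,-0.025,-0.112,0]'
python3 - <<'E'
from h import *
for n in("scene","top"):
    c=r.camera(n);b=r.silhouettes("door",c);P=pts(c,b[0]["mask"])
    X=np.array([.9905,.137]);Y=np.array([-.137,.9905]);q=P[:,:2]-[.5204,-.0477];x=q@X;y=q@Y;z=P[:,2]-.045
    for lo,hi in((-.11,-.05),(.05,.11)):
        k=(y>lo)&(y<hi)&(z>.02)&(x<-.02); print(n,k.sum(),np.percentile(np.arctan2(-x[k],z[k]),[5,25,50,75,95]).round(3),np.hypot(x[k],z[k]).max().round(3))
    if n=="top": cv2.imwrite("pics/t4.png",c["img"][:,:,::-1])
E
```

```text
time: 13.1
position: [0.4603, -0.0569, 0.1864]
tool_rot: [3.134, 0.216, 0.001]
ft_force: [-1.6, -0.5, 6.8]
gripper_width: -0.001
gripper_force: 3.6Traceback (most recent call last):
  File "<stdin>", line 6, in <module>
    return _quantile_unchecked(
        a, q, axis, out, overwrite_input, method, keepdims, weights)
    return _ureduce(a,
                    func=_quantile_ureduce_func,
    ...<5 lines>...
                    overwrite_input=overwrite_input,
                    method=method)
    r = func(a, **kwargs)
    result = _quantile(arr,
                       quantiles=q,
    ...<2 lines>...
                       out=out,
                       weights=wgt)
    slices_having_nans = np.isnan(arr[-1, ...])
                                  ~~~^^^^^^^^^
IndexError: index -1 is out of bounds for axis 0 with size 0
```

```bash
cat > ang.py <<'E'
from h import *
def ang():
  for n in("scene","top"):
    c=r.camera(n);P=pts(c,np.ones((420,560),bool))
    X=np.array([.9905,.137]);Y=np.array([-.137,.9905]);q=P[:,:2]-[.5204,-.0477];x=q@X;y=q@Y;z=P[:,2]-.045
    for lo,hi in((-.11,-.05),(.05,.11)):
        rr=np.hypot(x,z);k=(y>lo)&(y<hi)&(z>-.02)&(x<-.02)&(rr<.118)&(rr>.06)
        if k.sum()>5: print(n,k.sum(),np.percentile(np.arctan2(-x[k],z[k]),[5,25,50,75,95]).round(3))
  return c
E
python3 - <<'E'
from ang import *
c=ang();cv2.imwrite("pics/t5.png",c["img"][100:340,180:460][:,:,::-1])
c=r.camera("wrist");cv2.imwrite("pics/w5.png",c["img"][:,:,::-1])
E
```

```text
scene 239 [0.894 0.906 0.915 0.923 0.946]
top 438 [0.886 0.901 0.913 0.927 0.948]
```

View pics/w5.png

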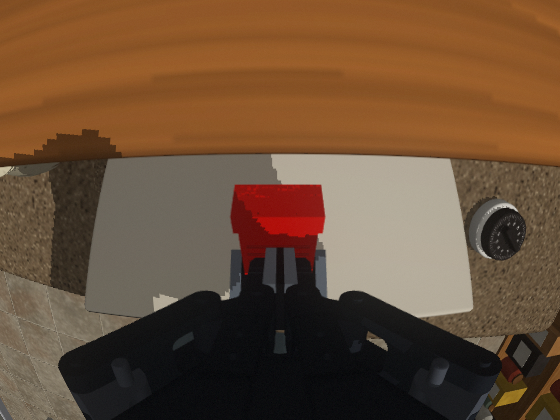

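The door is at about 0.91 rad and the hook is out of the catch (red bar fully visible at rows 185–285). I'll lift off, shift beside the hook, and push the door down there.

```bash
python3 -m inch '[0,0,0,0.12,0, 0,0,0,0.24,0, 0,0,0,0.33,0, 0,-0.03,-0.1,0.33,0, 0,-0.06,-0.2,0.33,0, 0,-0.08,-0.3,0.33,0, 0,-0.1,-0.4,0.33,0, 0,-0.12,-0.5,0.33,0, 0,-0.124,-0.564,0.33,0, 0,-0.124,-0.564,0.33,0]'
python3 -m inch '[0,0,0,-0.1,0, 0,0,0,-0.18,0, 0,0,0,-0.24,0, 0,0,0,-0.3,0, 0,0,0,-0.36,0, 0,0,0,-0.42,0, 0,0,0,-0.46,0, 0,0,0,-0.5,0, 0,0,0,-0.54,0, 0,0,0,-0.54,0]'
python3 - <<'E'
from ang import *
ang()
E
```

```text
time: 14.35
position: [0.4449, -0.126, 0.2254]
tool_rot: [3.134, 0.212, -0.0]
ft_force: [0.2, 0.1, -0.5]
gripper_width: -0.002
gripper_force: 0.0
time: 15.35
position: [0.4449, -0.1246, 0.1602]
tool_rot: [-3.134, -0.215, 0.001]
ft_force: [-1.1, -1.1, -0.2]
gripper_width: 0.004
gripper_force: 0.0
scene 346 [1.109 1.127 1.142 1.156 1.183]
top 519 [1.102 1.126 1.14  1.153 1.175]
```

```bash
python3 -m inch '[0,0,0,-0.05,0, 0,0,0,-0.1,0, 0,0,0,-0.15,0, 0,0,0,-0.2,0, 0,0,0,-0.24,0, 0,0,0,-0.28,0, 0,0,0,-0.31,0, 0,0,0,-0.33,0, 0,0,0,-0.34,0, 0,0,0,-0.34,0]'
python3 - <<'E'
from ang import *
ang()
E
```

```text
time: 16.45
position: [0.4453, -0.1245, 0.1198]
tool_rot: [-3.134, -0.216, -0.001]
ft_force: [-0.0, 0.1, -0.4]
gripper_width: -0.003
gripper_force: 0.0
scene 456 [1.499 1.526 1.544 1.563 1.594]
top 21 [1.5   1.532 1.545 1.553 1.571]
top 580 [1.502 1.527 1.545 1.561 1.589]
```

```bash
python3 -m inch '[0,0,0,-0.01,0, 0,0,0,-0.015,0, 0,0,0,-0.02,0, 0,0,0,-0.025,0, 0,0,0,-0.025,0, 0,0,0,-0.025,0, 0,0,0,-0.025,0, 0,0,0,-0.025,0, 0,0,0,-0.025,0, 0,0,0,-0.025,0]'
```

```text
time: 17.55
position: [0.4456, -0.1245, 0.1176]
tool_rot: [3.134, 0.216, 0.002]
ft_force: [-1.7, 0.5, 9.1]
gripper_width: -0.003
gripper_force: 4.7
```

```bash
python3 -m inch '[0,0,0,-0.005,0, 0,0,0,-0.01,0, 0,0,0,-0.01,0, 0,0,0,-0.01,0, 0,0,0,-0.01,0, 0,0,0,-0.01,0, 0,0,0,-0.01,0, 0,0,0,-0.01,0, 0,0,0,-0.01,0, 0,0,0,-0.01,0]'
```

```text
time: 18.55
position: [0.4457, -0.1245, 0.1175]
tool_rot: [3.133, 0.216, 0.002]
ft_force: [-6.7, 1.5, 25.8]
gripper_width: -0.001
gripper_force: 12.7
```

The door is on its stop: the force rises while the tool no longer moves. Next I retract straight up and check.

```bash
python3 -m inch '[0,0,0,0.04,0, 0,0,0,0.12,0, 0,0,0,0.25,0, 0,0,0,0.4,0, 0,0,0,0.55,0, 0,0,0,0.7,0, 0,0,0,0.85,0, 0,0,0,1,0, 0,0,0,1,0, 0,0,0,1,0]'
python3 -m inch '[0,0,-0.1,0.1,0, 0,0,-0.2,0.2,0, 0,0,-0.3,0.3,0, 0,0,-0.4,0.4,0, 0,0,-0.5,0.5,0, 0,0,-0.6,0.5,0, 0,0,-0.7,0.5,0, 0,0,-0.8,0.5,0, 0,0,-0.9,0.5,0, 0,0,-1,0.5,0]'
python3 - <<'E'
from ang import *
c=ang();cv2.imwrite("pics/t6.png",c["img"][:,:,::-1])
for t in("tea_tin","sugar_pot","salt_shaker","timer"): print(t,[(np.round(q["point"],3),round(q["p"],2)) for q in r.spot_in(t,c)[:1]])
E
```

```text
time: 19.55
position: [0.445, -0.1246, 0.2359]
tool_rot: [3.134, 0.215, 0.001]
ft_force: [0.4, -0.5, -0.2]
gripper_width: 0.001
gripper_force: 0.0
time: 20.55
position: [0.4449, -0.2454, 0.2952]
tool_rot: [-3.134, -0.216, 0.001]
ft_force: [0.0, -1.0, 0.2]
gripper_width: 0.001
gripper_force: 0.0
scene 13 [1.524 1.539 1.582 1.591 1.597]
scene 464 [1.524 1.55  1.567 1.585 1.614]
top 582 [1.514 1.547 1.561 1.582 1.612]
top 577 [1.519 1.547 1.565 1.583 1.608]
tea_tin []
sugar_pot [(array([0.504, 0.151, 0.093]), 0.89)]
salt_shaker [(array([ 0.553, -0.252,  0.077]), 0.63)]
timer [(array([ 0.453, -0.259,  0.029]), 0.57)]
```

View pics/t6.png

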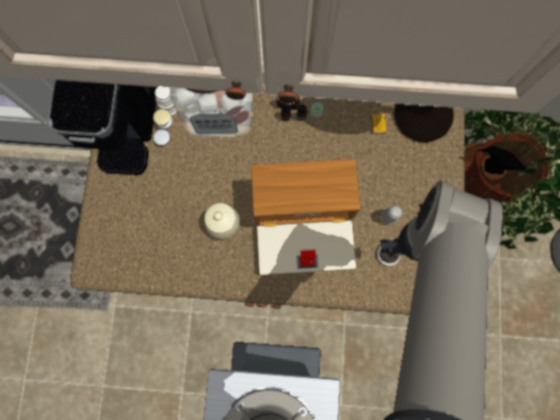

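The door lies level at pixel (306,248), with the hook standing at (308,259). The pot, shaker and timer are unmoved, and the arm is clear. Handing in.

```bash
python3 -c "
from station import r
print(r.close_job())"
```

```text
the job is handed in; nothing more can be done
None
```

The hook was pressed and drawn free of the catch, the door was lowered to its stop (about 1.57 rad, fully open) and released, and the job is handed in; pot, shaker and timer stand where they were, but the tea tin was not visible to check.

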